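Move the solder-paste row from the fridge tray to the warm-up rack

TASK

Move the four solder-paste and flux containers from the fridge tray to the warm-up rack and keep their order, so that the oldest is still used first: the one nearest the tray's pull handle goes into the place next to the rack's black end block, the next one beside it, and so on to the rack's open end. Stand each upright in the middle of its own place, let go of it, and never tip any of them over on the way.

Things in the scene. Friction and masses are not known exactly. Their poses are not given: they have to be found in the camera images.
- tray: fixed aluminium fridge tray, 96 mm (x) by 340 mm (y). Origin: centre of its underside; floor 6 mm up, long sides with a 10 mm high lip. The containers start in a row along its y, at y = +120, +40, -40, -120 mm. The dark steel pull handle (a low bow reaching to y = 210 mm, 17 mm high) is at its +y end
- rack: fixed white laminate warm-up rack, 96 mm (x) by 362 mm (y -167 to +195). Origin: underside of the board; its top is 10 mm up. Four places in a row, centres at x = 0, y = +120, +40, -40, -120 mm, parted by thin strips 8 mm high, 4 mm thick, at y = +80, 0, -80; front and back are open. Black end block (28 mm thick, 34 mm high) at the +y end; the -y end is open
- wide_jar_center (a point): wide squat screw-lid jar, white with grey lid, the widest of the four: diameter 56 mm (lid 57), height 60 mm. Loose, round about its z axis; this point is on its axis, half-way up (30 mm above its foot). z is up. Mass roughly 0.1 to 0.6 kg
- small_jar_center (a point): small squat screw-lid jar, white with grey lid, the lowest of the four: diameter 42 mm (lid 43), height 50 mm. Loose, round about its z axis; this point is on its axis, half-way up (25 mm above its foot). z is up. Mass roughly 0.1 to 0.6 kg
- cartridge_center (a point): tall slim straight cartridge standing on end, white with grey end caps: diameter 36 mm all the way up, height 78 mm. Loose, round about its z axis; this point is on its axis, half-way up (39 mm above its foot). z is up. Mass roughly 0.1 to 0.6 kg
- flux_bottle_center (a point): white dropper bottle with sloping shoulder and a grey pointed nozzle: straight body of diameter 42 mm up to 52 mm, nozzle tip at 76 mm. Loose, round about its z axis; this point is on its axis, half-way up (38 mm above its foot). z is up. Mass roughly 0.1 to 0.6 kg
- mat_wide_jar: fixed black round rubber mat on the tray, diameter 74 mm, 4 mm thick, on which the wide jar stands at the start (foot 10 mm above the bench); it stays where it is and so shows which position in the tray's row that container came from. Origin: centre of its underside
- mat_small_jar: fixed black round rubber mat on the tray, diameter 60 mm, 4 mm thick, on which the small jar stands at the start (foot 10 mm above the bench); it stays where it is and so shows which position in the tray's row that container came from. Origin: centre of its underside
- mat_cartridge: fixed black round rubber mat on the tray, diameter 54 mm, 4 mm thick, on which the cartridge stands at the start (foot 10 mm above the bench); it stays where it is and so shows which position in the tray's row that container came from. Origin: centre of its underside
- mat_flux_bottle: fixed black round rubber mat on the tray, diameter 60 mm, 4 mm thick, on which the flux bottle stands at the start (foot 10 mm above the bench); it stays where it is and so shows which position in the tray's row that container came from. Origin: centre of its underside
Not all that is in view belongs to the job. Leave any red look-alike of the part that bears cartridge_center alone.

How it is judged (in metres and radians):
At the end, for the whole second after the job is handed in: Every container stands released and at rest on the rack's board (height within 6 mm, tilt under 0.12 rad), centred within 15 mm along and across in the place whose number, counted from the black end block, equals its position in the tray counted from the pull handle (((y of mat_wide_jar in the frame of tray between 0.1 and 0.14 m and y of wide_jar_center in the frame of rack between 0.105 and 0.135 m) or (y of mat_wide_jar in the frame of tray between 0.02 and 0.06 m and y of wide_jar_center in the frame of rack between 0.025 and 0.055 m) or (y of mat_wide_jar in the frame of tray between -0.06 and -0.02 m and y of wide_jar_center in the frame of rack between -0.055 and -0.025 m) or (y of mat_wide_jar in the frame of tray between -0.14 and -0.1 m and y of wide_jar_center in the frame of rack between -0.135 and -0.105 m)) and x of wide_jar_center in the frame of rack between -0.015 and 0.015 m and z of wide_jar_center in the frame of rack between 0.034 and 0.046 m and angle between each of wide_jar_center, small_jar_center, cartridge_center, flux_bottle_center's own z axis and vertical below 0.12 rad and linear speed of each of wide_jar, small_jar, cartridge, flux_bottle below 0.02 m/s and ((y of mat_small_jar in the frame of tray between 0.1 and 0.14 m and y of small_jar_center in the frame of rack between 0.105 and 0.135 m) or (y of mat_small_jar in the frame of tray between 0.02 and 0.06 m and y of small_jar_center in the frame of rack between 0.025 and 0.055 m) or (y of mat_small_jar in the frame of tray between -0.06 and -0.02 m and y of small_jar_center in the frame of rack between -0.055 and -0.025 m) or (y of mat_small_jar in the frame of tray between -0.14 and -0.1 m and y of small_jar_center in the frame of rack between -0.135 and -0.105 m)) and x of small_jar_center in the frame of rack between -0.015 and 0.015 m and z of small_jar_center in the frame of rack between 0.029 and 0.041 m and ((y of mat_cartridge in the frame of tray between 0.1 and 0.14 m and y of cartridge_center in the frame of rack between 0.105 and 0.135 m) or (y of mat_cartridge in the frame of tray between 0.02 and 0.06 m and y of cartridge_center in the frame of rack between 0.025 and 0.055 m) or (y of mat_cartridge in the frame of tray between -0.06 and -0.02 m and y of cartridge_center in the frame of rack between -0.055 and -0.025 m) or (y of mat_cartridge in the frame of tray between -0.14 and -0.1 m and y of cartridge_center in the frame of rack between -0.135 and -0.105 m)) and x of cartridge_center in the frame of rack between -0.015 and 0.015 m and z of cartridge_center in the frame of rack between 0.043 and 0.055 m and ((y of mat_flux_bottle in the frame of tray between 0.1 and 0.14 m and y of flux_bottle_center in the frame of rack between 0.105 and 0.135 m) or (y of mat_flux_bottle in the frame of tray between 0.02 and 0.06 m and y of flux_bottle_center in the frame of rack between 0.025 and 0.055 m) or (y of mat_flux_bottle in the frame of tray between -0.06 and -0.02 m and y of flux_bottle_center in the frame of rack between -0.055 and -0.025 m) or (y of mat_flux_bottle in the frame of tray between -0.14 and -0.1 m and y of flux_bottle_center in the frame of rack between -0.135 and -0.105 m)) and x of flux_bottle_center in the frame of rack between -0.015 and 0.015 m and z of flux_bottle_center in the frame of rack between 0.042 and 0.054 m); the robot touches nothing.
It fails at once if a container is tipped over (more than 0.8 rad from upright) (angle between any of wide_jar_center, small_jar_center, cartridge_center, flux_bottle_center's own z axis and vertical above 0.8 rad).
It also fails if it takes over 115 s, if anything falls off the work surface, if the arm or the gripper's body presses on something with over 40 N, if the wrist force passes 120 N, or if a joint passes its speed limit or range.

ROBOT

A 7-joint arm with a two-finger parallel gripper is mounted at the origin on the work surface. World frame = base frame: x ahead of the robot, y to its left, z up, the work surface at z = 0. Lengths are in m, angles in degrees, forces in N, time in s.
With the tool pointing down it reaches from about 0.425 to 0.875 m from the base axis. Payload 4.7 kg.
Tool frame: the origin (TCP) lies between the finger pads; the fingertips stand 22 mm ahead of it and the grasp point (between the pads) lies 3 mm ahead of it; z points along the fingers, y is the line along which they close (so a half turn about z gives the same grasp; the last joint's range is limited). The gripper opens to 87 mm and grips with 3 to 60 N. Pads are 19 mm wide; open, the fingers measure 117 mm over their backs; the gripper's body (75 mm by 190 mm) begins 51 mm behind the grasp point.
Start: joints at [67.386, 18.392, -4.016, 83.108, 1.295, 78.541, -3.26], TCP at [0.258, -0.596, 0.245] pointing down, gripper open.
Joint ranges: [-163.93, 163.93], [-17.29, 119.83], [-79.2, 71.16], [3.27, 140.29], [-89.18, 269.18], [5.43, 117.66], [-154.24, 154.24]. Speed limits (degrees/s): [147.25, 147.25, 180, 180, 180, 180, 180].

INTERFACE

Orientations are given as [roll, pitch, yaw] about the fixed x, y, z axes, in that order (R = Rz(yaw) Ry(pitch) Rx(roll)).
In Python, from cell import env gives the robot as it stands.
- The arm moves only by the tool drive_tool, never from a script. Its argument "moves" is a list of rows, each a list of 3 entries, a list of its own where there are three numbers: the shift along the tool's x, y, z in mm, then the turn, a rotation vector about the tool's x, y, z in rad, then the closure, from 0 (fully open) to 1 (shut). In form: [[[x, y, z], [wx, wy, wz], jaw], ...]. A call has 1 to 12 rows; each row shifts and turns the commanded pose from where the row before left it, along the tool's axes as they then stand; what a row does not reach is not made up. A row lasts 1/12 s, in which the tool goes at most 41.7 mm and 7.16 degrees, less where a joint would pass 70% of its speed; a pose out of reach is approached as far as the arm can. A call with a gripper value outside its range is refused whole. The fingers move at their own pace and stop on an object; "newtons" is the grip in N (left out, the last holds). Time passes only in rows, so rows that do not move let the fingers close. It gives the time, the measured TCP pose, the force, the opening and the grip force at its end, in the units of the state.
- env.get_obs(): the state, without advancing time (a new reading comes with each control period).
- env.read_camera(name): name is "scene" or "side" or "wrist"; returns (picture, depth): 384x512x3 uint8, blue, green, red; 384x512 float32, m along the optical axis (not along the pixel's ray), 0 where there is no reading.
- env.get_calibration(name): a dict with "fx", "fy", "cx", "cy" (pixels), "T" (4x4, takes a point from camera to world coordinates). Camera axes: x right, y down, z forward; pixel columns grow to the right and rows downward; lengths in m; the calibration is good to about 2 mm. A picture is of the moment at which its call begins: read the wrist's pose just before it. get_calibration takes no time and is no camera call; for the wrist camera it gives the pose at the moment of the call.
- env.sign_off(): hands the job in; it is judged then, once.
The state is a dict: "time_s": time; "qpos": joint angles; "joint_velocities": joint speeds; "effort": joint torques, N m; "tool_pos": TCP position; "tool_rot": TCP orientation; "force": force on the tool from outside, world axes, zero at the start; "wrist_torque": the same for the moment, N m; "grip_width": finger opening in m; "grasp_force": force on a finger pad.
Only numpy, scipy, OpenCV 4.12 (cv2) and the standard library are available. Lean on these libraries where they do the work, as an engineer would, in place of code of your own. Each camera call takes 0.05 s, during which the arm holds its last target. There are 200 camera calls.

## Working session

There is one attempt and no reset: what is moved stays moved. The work goes in short steps, Python scripts to look and compute and a tool call to move; the robot and the scene stay as the last step left them, time stands still between calls to the robot, and variables do not carry over. Pictures are saved under pics/ and viewed, at most 14 in all, crops included, and the job is handed in when it is done.

Besides the shell and the picture viewer there is one more tool, called after "Emit:" as name(argument=value, ...) on one line, values as JSON. drive_tool: Moves the arm, as the interface text tells. Its arguments: {"type":"object","properties":{"moves":{"type":"array"},"newtons":{"type":"number"}},"required":["moves"]}

```bash
mkdir -p pics; ls; python3 - <<'E'
from cell import env
import cv2,numpy as np
o=env.get_obs(); print({k:np.round(v,3).tolist() for k,v in o.items()})
for n in ("scene","side"):
    im,d=env.read_camera(n); cv2.imwrite(f"pics/{n}0.png",im); np.save(f"{n}0.npy",d)
    c=env.get_calibration(n); print(n,c["fx"],c["cx"],c["cy"],np.round(c["T"],3).tolist())
E
```

```text
pics
{'time_s': 0.0, 'qpos': [67.384, 18.439, -4.016, 83.175, 1.294, 78.542, -3.258], 'joint_velocities': [0.145, -0.004, -0.055, -0.028, -0.012, -0.046, 0.013], 'effort': [0.001, -49.129, -0.403, -31.253, -0.064, 0.043, 0.0], 'tool_pos': [0.258, -0.596, 0.243], 'tool_rot': [-179.889, 0.004, 23.427], 'force': [0.178, -1.05, -0.383], 'wrist_torque': [-0.02, 0.015, -0.011], 'grasp_force': 0.0, 'grip_width': 0.087}
scene 385.60828343353074 249.89016754514162 188.4990141413246 [[-0.833, 0.42, -0.36, 0.837], [0.553, 0.62, -0.557, 0.428], [-0.01, -0.663, -0.748, 0.625], [0.0, 0.0, 0.0, 1.0]]
side 433.8577515639529 259.7179175184827 188.3451160645136 [[-0.642, -0.455, 0.617, 0.039], [-0.766, 0.357, -0.534, 0.478], [0.023, -0.816, -0.578, 0.562], [0.0, 0.0, 0.0, 1.0]]
```

View pics/scene0.png

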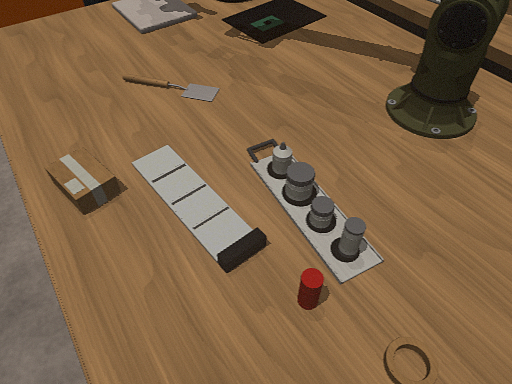

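View pics/side0.png

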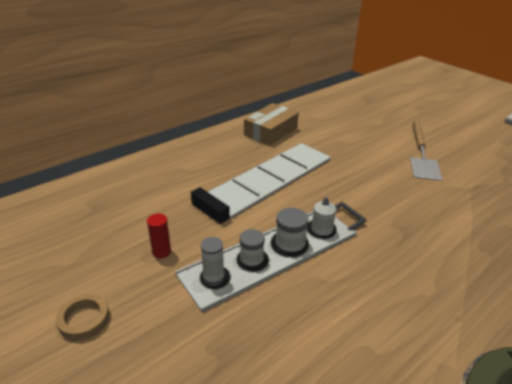

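The scene picture shows the tray with its handle at (262,150). From the handle the row is flux bottle (282,160), wide jar (300,183), small jar (321,213), cartridge (352,238). The rack's black block is at (242,248) and its open end at (165,155).

The cartridge could be confused with the red cylinder at (310,288), which is the red look-alike and stays where it is. The white one with grey caps on a mat at (352,238) is the cartridge. Next I'll measure.

```bash
cat > h.py <<'E'
from cell import env
import cv2,numpy as np
def cloud(n):
    im,d=env.read_camera(n); c=env.get_calibration(n)
    v,u=np.mgrid[0:384,0:512]
    r=np.stack([(u-c["cx"])/c["fx"],(v-c["cy"])/c["fy"],np.ones_like(u)],-1)
    T=c["T"]; P=(r*d[...,None])@T[:3,:3].T+T[:3,3]; R=r@T[:3,:3].T
    return im,d,P,R,T[:3,3]
def onplane(R,o,z): return o+R*((z-o[2])/R[...,2])[...,None]
E
python3 - <<'E'
from h import *
boxes={"scene":{"rack":(125,140,275,275),"tray":(245,135,390,285)},"side":{"rack":(185,140,335,225),"tray":(170,195,370,310)}}
crop=[]
for n in boxes:
    im,d,P,R,o=cloud(n); hsv=cv2.cvtColor(im,cv2.COLOR_BGR2HSV)
    b=(hsv[...,1]>70)&(d>0); print(n,"bench z",np.median(P[b][:,2][(abs(P[b][:,2])<.02)]))
    for k,(x0,y0,x1,y1) in boxes[n].items():
        m=np.zeros((384,512),np.uint8); m[y0:y1,x0:x1]=1
        lo=(hsv[...,1]<50)&(hsv[...,2]>(130 if k=="rack" else 0))
        m&=lo.astype(np.uint8)
        if k=="tray": m&=((P[...,2]<.03)&(P[...,2]>.002)&(hsv[...,2]>120)).astype(np.uint8)
        nn,l,s,c=cv2.connectedComponentsWithStats(m); 
        l=(l==1+np.argmax(s[1:,4]))
        Q=onplane(R,o,.010 if k=="rack" else .012)[l][:,:2]*1000
        r=cv2.minAreaRect(Q.astype(np.float32)); print(k,l.sum(),[np.round(x,1) for x in r],"z",np.median(P[l][:,2]),"boxpts",np.round(cv2.boxPoints(r)).tolist())
    # containers: by height
    x0,y0,x1,y1=boxes[n]["tray"]; m=np.zeros((384,512),np.uint8); m[y0:y1,x0:x1]=1
    m&=((P[...,2]>.040)&(d>0)&(hsv[...,1]<80)).astype(np.uint8)
    nn,l,s,c=cv2.connectedComponentsWithStats(m)
    for i in range(1,nn):
        if s[i,4]>25:
            q=P[l==i]; zt=np.percentile(q[:,2],97); t=q[q[:,2]>zt-.006]
            print("obj",np.round(c[i]),s[i,4],"top",round(zt,3),"ctr",np.round((t.min(0)+t.max(0))/2*1000)[:2],np.round(t.mean(0)[:2]*1000))
    if n=="scene": cv2.imwrite("pics/crop1.png",cv2.resize(im[125:325,120:400],None,fx=2.8,fy=2.8,interpolation=cv2.INTER_CUBIC))
E
```

```text
scene bench z 0.0018473106867697986
rack 5070 [array([657.5, -87.3]), array([ 95.4, 330.4]), np.float64(5.4)] z 0.011748125694188705 boxpts [[594.0, 73.0], [626.0, -256.0], [721.0, -247.0], [689.0, 82.0]]
tray 2603 [array([466.4,  79.2]), array([339.2,  95.9]), np.float64(84.4)] z 0.007963766612470002 boxpts [[402.0, -85.0], [498.0, -94.0], [531.0, 243.0], [435.0, 253.0]]
obj [282. 155.] 359 top 0.083 ctr [452. -39.] [453. -38.]
obj [299. 177.] 744 top 0.073 ctr [462.  35.] [464.  36.]
obj [322. 207.] 466 top 0.064 ctr [475. 118.] [476. 119.]
obj [352. 233.] 620 top 0.091 ctr [477. 200.] [478. 200.]
side bench z -0.0006732326791507592
rack 3034 [array([654.8, -86.5]), array([ 96.5, 332.1]), np.float64(5.4)] z 0.00935597597182447 boxpts [[591.0, 74.0], [623.0, -256.0], [719.0, -247.0], [687.0, 83.0]]
tray 2413 [array([468.9, 143.6]), array([213.4,  96.1]), np.float64(84.4)] z 0.0054846845278110345 boxpts [[411.0, 42.0], [506.0, 33.0], [527.0, 245.0], [431.0, 255.0]]
obj [324. 211.] 438 top 0.082 ctr [447. -38.] [447. -37.]
obj [292. 223.] 850 top 0.071 ctr [459.  36.] [458.  37.]
obj [252. 241.] 498 top 0.06 ctr [471. 119.] [470. 120.]
obj [212. 254.] 704 top 0.088 ctr [475. 200.] [473. 201.]
```

View pics/crop1.png

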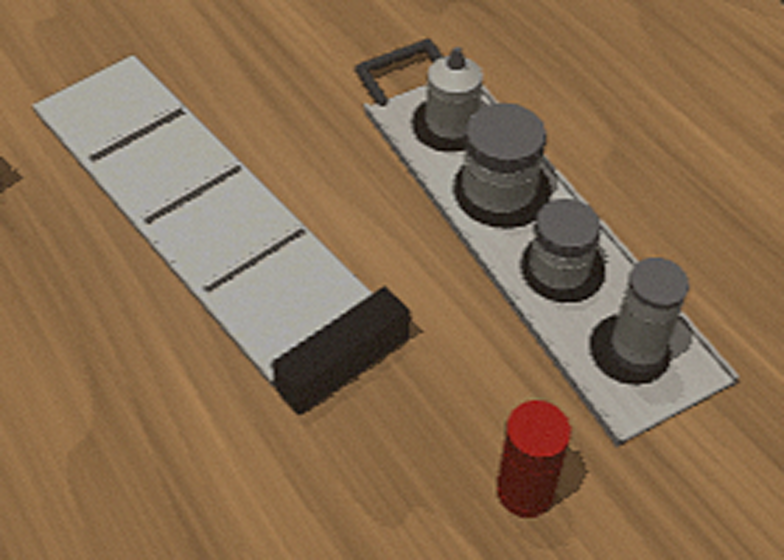

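Tray order from the handle is flux, wide, small, cartridge. The rack's black block is at its world +y end. With the tool at yaw 90, tool x is world +y, tool y is world +x and tool z is down, so I'll turn to that first.

Emit:
drive_tool(moves=[[[0,0,0],[0,0,-0.1162],0],[[0,0,0],[0,0,-0.1162],0],[[0,0,0],[0,0,-0.1162],0],[[0,0,0],[0,0,-0.1162],0],[[0,0,0],[0,0,-0.1162],0],[[0,0,0],[0,0,-0.1162],0],[[0,0,0],[0,0,-0.1162],0],[[0,0,0],[0,0,-0.1162],0],[[0,0,0],[0,0,-0.1162],0],[[0,0,0],[0,0,-0.1162],0],[[0,0,0],[0,0,0],0],[[0,0,0],[0,0,0],0]], newtons=25)

```text
time_s: 1.2
tool_pos: [0.2582, -0.5964, 0.2443]
tool_rot: [-180.0, -0.0, 89.8]
force: [0.2, -0.4, 0.4]
grip_width: 0.087
grasp_force: 0.0
```

Emit:
drive_tool(moves=[[[30,16,0],[0,0,0],0],[[30,16,0],[0,0,0],0],[[30,16,0],[0,0,0],0],[[30,16,0],[0,0,0],0],[[30,16,0],[0,0,0],0],[[30,16,0],[0,0,0],0],[[30,16,0],[0,0,0],0],[[30,16,0],[0,0,0],0],[[30,16,0],[0,0,0],0],[[30,16,0],[0,0,0],0],[[30,16,0],[0,0,0],0],[[30,16,0],[0,0,0],0]])

```text
time_s: 2.2
tool_pos: [0.4509, -0.2349, 0.2448]
tool_rot: [180.0, 0.0, 89.8]
force: [-0.2, -0.6, 0.6]
grip_width: 0.0871
grasp_force: 0.0
```

Emit:
drive_tool(moves=[[[28,0,0],[0,0,0],0],[[28,0,0],[0,0,0],0],[[28,0,0],[0,0,0],0],[[28,0,0],[0,0,0],0],[[28,0,0],[0,0,0],0],[[28,0,0],[0,0,0],0],[[20,0,0],[0,0,0],0],[[10,0,0],[0,0,0],0],[[0,0,0],[0,0,0],0],[[0,0,0],[0,0,0],0]])

```text
time_s: 3.03
tool_pos: [0.4504, -0.0393, 0.2446]
tool_rot: [180.0, 0.1, 89.9]
force: [-0.6, -0.0, 0.3]
grip_width: 0.0866
grasp_force: 0.0
```

```bash
python3 - <<'E'
from h import *
im,d,P,R,o=cloud("wrist"); cv2.imwrite("pics/w1.png",im)
c=env.get_calibration("wrist"); print(np.round(c["T"],3).tolist(),env.get_obs()["tool_pos"])
for n,p in dict(flux=(450,-38,86),wide=(460,36,70),p1=(644,34,10),p2=(652,-45,10)).items():
    q=np.linalg.inv(c["T"])@np.array([*np.array(p)/1000,1]); print(n,c["fx"]*q[0]/q[2]+c["cx"],c["fy"]*q[1]/q[2]+c["cy"])
E
```

```text
[[1.0, -0.002, -0.001, 0.451], [-0.003, -0.957, -0.288, 0.039], [-0.001, 0.288, -0.957, 0.384], [0.0, 0.0, 0.0, 1.0]] [ 0.4503331  -0.0399949   0.24452078]
flux 256.0528227077451 186.07383706705994
wide 265.24276727119513 115.02604881512903
p1 408.8122328083987 115.84773717358709
p2 405.8418137837031 176.71890502977942
```

View pics/w1.png

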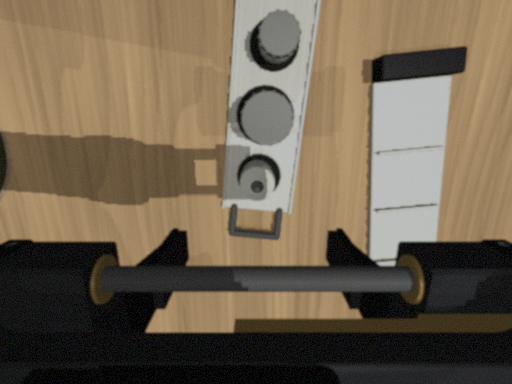

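The wrist picture confirms the measurements: nozzle at (258,186) against (256,186) predicted, wide lid at (266,116) against (265,115), and place 1 at about (409,114). Descending on the flux bottle.

Emit:
drive_tool(moves=[[[2,1,20],[0,0,0],0],[[0,0,30],[0,0,0],0],[[0,0,30],[0,0,0],0],[[0,0,30],[0,0,0],0],[[0,0,30],[0,0,0],0],[[0,0,25],[0,0,0],0],[[0,0,18],[0,0,0],0],[[0,0,10],[0,0,0],0],[[0,0,5],[0,0,0],0],[[0,0,0],[0,0,0],0],[[0,0,0],[0,0,0],0]])

```text
time_s: 4.0
tool_pos: [0.4521, -0.037, 0.0472]
tool_rot: [179.9, 0.0, 89.9]
force: [0.6, -0.7, -0.1]
grip_width: 0.087
grasp_force: 0.0
```

Emit:
drive_tool(moves=[[[0,0,0],[0,0,0],0.4],[[0,0,0],[0,0,0],0.5],[[0,0,0],[0,0,0],0.6],[[0,0,0],[0,0,0],0.7],[[0,0,0],[0,0,0],0.8],[[0,0,0],[0,0,0],0.8],[[0,0,0],[0,0,0],0.8],[[0,0,0],[0,0,0],0.8],[[0,0,0],[0,0,0],0.8],[[0,0,0],[0,0,0],0.8]])

```text
time_s: 4.83
tool_pos: [0.4512, -0.0365, 0.0465]
tool_rot: [-180.0, 0.0, 90.0]
force: [-0.8, -0.2, 1.7]
grip_width: 0.0415
grasp_force: 25.0
```

Emit:
drive_tool(moves=[[[0,0,-5],[0,0,0],0.8],[[0,0,-15],[0,0,0],0.8],[[0,0,-20],[0,0,0],0.8],[[0,0,-20],[0,0,0],0.8],[[0,0,-20],[0,0,0],0.8],[[0,0,-15],[0,0,0],0.8],[[0,0,-5],[0,0,0],0.8],[[0,0,0],[0,0,0],0.8]])

```text
time_s: 5.5
tool_pos: [0.4522, -0.0366, 0.1477]
tool_rot: [179.9, 0.1, 90.0]
force: [0.5, -0.6, -1.3]
grip_width: 0.0416
grasp_force: 25.0
```

Emit:
drive_tool(moves=[[[3,10,0],[0,0,0],0.8],[[8,21,0],[0,0,0],0.8],[[10,26,0],[0,0,0],0.8],[[10,26,0],[0,0,0],0.8],[[10,26,0],[0,0,0],0.8],[[10,26,0],[0,0,0],0.8],[[8,26,0],[0,0,0],0.8],[[7,20,0],[0,0,0],0.8],[[5,12,0],[0,0,0],0.8],[[0,0,0],[0,0,0],0.8],[[0,0,0],[0,0,0],0.8]])

```text
time_s: 6.42
tool_pos: [0.6434, 0.0352, 0.1443]
tool_rot: [-179.8, -0.1, 90.1]
force: [-1.4, -0.5, -2.2]
grip_width: 0.0412
grasp_force: 25.0
```

Emit:
drive_tool(moves=[[[0,0,10],[0,0,0],0.8],[[0,0,20],[0,0,0],0.8],[[0,0,20],[0,0,0],0.8],[[0,0,20],[0,0,0],0.8],[[0,0,14],[0,0,0],0.8],[[0,0,8],[0,0,0],0.8],[[0,0,4],[0,0,0],0.8],[[0,0,0],[0,0,0],0.8],[[0,0,0],[0,0,0],0.8]])

```text
time_s: 7.17
tool_pos: [0.6448, 0.0346, 0.0513]
tool_rot: [179.9, -0.0, 90.0]
force: [0.6, -0.2, -2.2]
grip_width: 0.0415
grasp_force: 25.0
```

Emit:
drive_tool(moves=[[[0,0,2],[0,0,0],0.8],[[0,0,1.5],[0,0,0],0.8],[[0,0,1],[0,0,0],0.8],[[0,0,0],[0,0,0],0.8],[[0,0,0],[0,0,0],0.8]])

```text
time_s: 7.58
tool_pos: [0.6448, 0.0346, 0.0466]
tool_rot: [179.9, 0.0, 90.0]
force: [-0.4, -0.6, 1.2]
grip_width: 0.0414
grasp_force: 25.0
```

Contact is made, so I release, lift and go to the wide jar.

Emit:
drive_tool(moves=[[[0,0,0],[0,0,0],0.5],[[0,0,0],[0,0,0],0.4],[[0,0,0],[0,0,0],0.2],[[0,0,0],[0,0,0],0],[[0,0,0],[0,0,0],0],[[0,0,-15],[0,0,0],0],[[0,0,-25],[0,0,0],0],[[0,0,-30],[0,0,0],0],[[0,0,-25],[0,0,0],0],[[0,0,-15],[0,0,0],0],[[0,0,0],[0,0,0],0]])

```text
time_s: 8.5
tool_pos: [0.6469, 0.0353, 0.1618]
tool_rot: [179.5, -0.0, 90.0]
force: [-0.4, 0.8, 0.7]
grip_width: 0.0868
grasp_force: 0.0
```

Emit:
drive_tool(moves=[[[0,-15,0],[0,0,0],0],[[0,-25,0],[0,0,0],0],[[0,-30,0],[0,0,0],0],[[0,-30,0],[0,0,0],0],[[0,-30,0],[0,0,0],0],[[1,-30,0],[0,0,0],0],[[0,-20,0],[0,0,0],0],[[0,-5,0],[0,0,0],0],[[0,0,0],[0,0,0],0],[[0,0,0],[0,0,0],0]])

```text
time_s: 9.33
tool_pos: [0.4602, 0.0353, 0.1565]
tool_rot: [179.9, 0.0, 90.0]
force: [1.0, -0.3, -0.5]
grip_width: 0.0872
grasp_force: 0.0
```

```bash
python3 - <<'E'
from h import *
im,d=env.read_camera("scene"); c=env.get_calibration("scene"); im2=im.copy()
for n,p in dict(flux=(644,34,86),wide=(460,36,70),small=(473,118,60),cart=(476,200,88),p2=(652,-45,10),p3=(660,-125,10),p4=(668,-205,10)).items():
    q=np.linalg.inv(c["T"])@np.array([*np.array(p)/1000,1]); cv2.circle(im2,(int(round(c["fx"]*q[0]/q[2]+c["cx"])),int(round(c["fy"]*q[1]/q[2]+c["cy"]))),1,(0,0,255),-1)
cv2.imwrite("pics/s2.png",cv2.resize(im2[125:325,120:400],None,fx=2.8,fy=2.8,interpolation=cv2.INTER_CUBIC)); print(env.get_obs()["tool_pos"])
E
```

```text
[0.46057204 0.03547748 0.15643468]
```

View pics/s2.png

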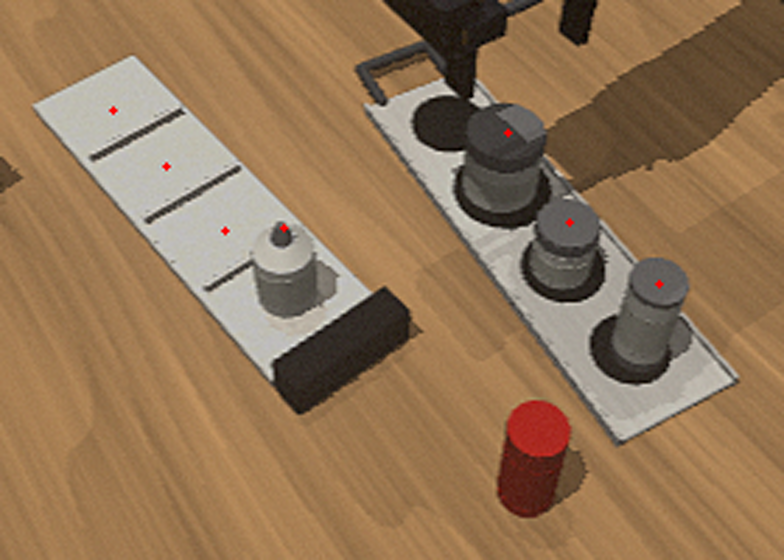

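The flux bottle stands centred in place 1 (crop 285,280), and every predicted dot falls on its lid or place centre. Next, the wide jar.

Emit:
drive_tool(moves=[[[0,0,15],[0,0,0],0],[[0,0,25],[0,0,0],0],[[0,0,25],[0,0,0],0],[[0,0,20],[0,0,0],0],[[0,0,15],[0,0,0],0],[[0,0,7],[0,0,0],0],[[0,0,3],[0,0,0],0],[[0,0,0],[0,0,0],0],[[0,0,0],[0,0,0],0]])

```text
time_s: 10.13
tool_pos: [0.4603, 0.0358, 0.0467]
tool_rot: [179.9, -0.0, 90.0]
force: [0.3, 0.9, 0.1]
grip_width: 0.0867
grasp_force: 0.0
```

Emit:
drive_tool(moves=[[[0,0,0],[0,0,0],0.3],[[0,0,0],[0,0,0],0.35],[[0,0,0],[0,0,0],0.4],[[0,0,0],[0,0,0],0.5],[[0,0,0],[0,0,0],0.6],[[0,0,0],[0,0,0],0.6],[[0,0,0],[0,0,0],0.6],[[0,0,0],[0,0,0],0.6]])

```text
time_s: 10.8
tool_pos: [0.4603, 0.0355, 0.0465]
tool_rot: [179.9, 0.0, 90.0]
force: [2.4, -0.2, 1.1]
grip_width: 0.056
grasp_force: 25.0
```

Emit:
drive_tool(moves=[[[0,0,-5],[0,0,0],0.6],[[0,0,-15],[0,0,0],0.6],[[0,0,-20],[0,0,0],0.6],[[0,0,-20],[0,0,0],0.6],[[0,0,-20],[0,0,0],0.6],[[0,0,-15],[0,0,0],0.6],[[0,0,-5],[0,0,0],0.6],[[0,0,0],[0,0,0],0.6]])

```text
time_s: 11.47
tool_pos: [0.4592, 0.0355, 0.1465]
tool_rot: [180.0, 0.0, 90.0]
force: [-0.3, 0.1, -4.5]
grip_width: 0.0563
grasp_force: 25.0
```

Emit:
drive_tool(moves=[[[-4,10,0],[0,0,0],0.6],[[-9,21,0],[0,0,0],0.6],[[-11,26,0],[0,0,0],0.6],[[-11,26,0],[0,0,0],0.6],[[-11,26,0],[0,0,0],0.6],[[-11,26,0],[0,0,0],0.6],[[-11,26,0],[0,0,0],0.6],[[-8,20,0],[0,0,0],0.6],[[-5,11,0],[0,0,0],0.6],[[0,0,0],[0,0,0],0.6],[[0,0,0],[0,0,0],0.6]])

```text
time_s: 12.38
tool_pos: [0.65, -0.0453, 0.1433]
tool_rot: [-179.7, -0.1, 90.0]
force: [-0.2, 0.1, -4.4]
grip_width: 0.0559
grasp_force: 25.0
```

Emit:
drive_tool(moves=[[[0,0,10],[0,0,0],0.6],[[0,0,20],[0,0,0],0.6],[[0,0,20],[0,0,0],0.6],[[0,0,20],[0,0,0],0.6],[[0,0,14],[0,0,0],0.6],[[0,0,8],[0,0,0],0.6],[[0,0,4],[0,0,0],0.6],[[0,0,0],[0,0,0],0.6],[[0,0,0],[0,0,0],0.6]])

```text
time_s: 13.13
tool_pos: [0.6518, -0.0453, 0.0508]
tool_rot: [179.9, 0.0, 90.0]
force: [0.3, 0.2, -3.1]
grip_width: 0.0558
grasp_force: 25.0
```

Emit:
drive_tool(moves=[[[0,0,2],[0,0,0],0.6],[[0,0,1.5],[0,0,0],0.6],[[0,0,0.5],[0,0,0],0.6],[[0,0,0],[0,0,0],0.6],[[0,0,0],[0,0,0],0.6]])

```text
time_s: 13.55
tool_pos: [0.6518, -0.0455, 0.0466]
tool_rot: [179.9, 0.0, 90.0]
force: [-0.7, 0.2, -2.0]
grip_width: 0.0562
grasp_force: 25.0
```

Emit:
drive_tool(moves=[[[0,0,0.5],[0,0,0],0.6],[[0,0,0],[0,0,0],0.35],[[0,0,0],[0,0,0],0.2],[[0,0,0],[0,0,0],0],[[0,0,0],[0,0,0],0],[[0,0,0],[0,0,0],0],[[0,0,-15],[0,0,0],0],[[0,0,-25],[0,0,0],0],[[0,0,-30],[0,0,0],0],[[0,0,-25],[0,0,0],0],[[0,0,-15],[0,0,0],0],[[0,0,0],[0,0,0],0]])

```text
time_s: 14.55
tool_pos: [0.654, -0.045, 0.1613]
tool_rot: [179.5, 0.0, 90.0]
force: [0.6, 0.0, 0.3]
grip_width: 0.0872
grasp_force: 0.0
```

Emit:
drive_tool(moves=[[[12,-14,0],[0,0,0],0],[[22,-24,0],[0,0,0],0],[[25,-27,0],[0,0,0],0],[[25,-27,0],[0,0,0],0],[[25,-27,0],[0,0,0],0],[[25,-27,0],[0,0,0],0],[[18,-20,0],[0,0,0],0],[[12,-13,0],[0,0,0],0],[[0,0,0],[0,0,0],0],[[0,0,0],[0,0,0],0]])

```text
time_s: 15.38
tool_pos: [0.4718, 0.1188, 0.1556]
tool_rot: [180.0, 0.1, 90.1]
force: [-0.2, -0.1, -0.3]
grip_width: 0.0871
grasp_force: 0.0
```

Emit:
drive_tool(moves=[[[0,0,15],[0,0,0],0],[[0,0,25],[0,0,0],0],[[0,0,25],[0,0,0],0],[[0,0,20],[0,0,0],0],[[0,0,12],[0,0,0],0],[[0,0,7],[0,0,0],0],[[0,0,3],[0,0,0],0],[[0,0,0],[0,0,0],0],[[0,0,0],[0,0,0],0]])

```text
time_s: 16.13
tool_pos: [0.4733, 0.1186, 0.0493]
tool_rot: [179.9, -0.0, 90.0]
force: [0.1, 0.2, 0.1]
grip_width: 0.0871
grasp_force: 0.0
```

Emit:
drive_tool(moves=[[[0,0,4],[0,0,0],0.3],[[0,0,0],[0,0,0],0.4],[[0,0,0],[0,0,0],0.5],[[0,0,0],[0,0,0],0.6],[[0,0,0],[0,0,0],0.7],[[0,0,0],[0,0,0],0.8],[[0,0,0],[0,0,0],0.8],[[0,0,0],[0,0,0],0.8],[[0,0,0],[0,0,0],0.8],[[0,0,0],[0,0,0],0.8]])

```text
time_s: 16.97
tool_pos: [0.4727, 0.1186, 0.0446]
tool_rot: [180.0, -0.0, 90.0]
force: [1.5, -0.3, 0.1]
grip_width: 0.0414
grasp_force: 24.8
```

Emit:
drive_tool(moves=[[[0,0,-5],[0,0,0],0.8],[[0,0,-15],[0,0,0],0.8],[[0,0,-20],[0,0,0],0.8],[[0,0,-20],[0,0,0],0.8],[[0,0,-20],[0,0,0],0.8],[[0,0,-15],[0,0,0],0.8],[[0,0,-5],[0,0,0],0.8],[[0,0,0],[0,0,0],0.8]])

```text
time_s: 17.63
tool_pos: [0.4729, 0.1186, 0.1456]
tool_rot: [179.9, 0.0, 90.0]
force: [0.2, 0.0, -2.7]
grip_width: 0.0414
grasp_force: 24.8
```

Emit:
drive_tool(moves=[[[-10,7,0],[0,0,0],0.8],[[-20,15,0],[0,0,0],0.8],[[-27,21,0],[0,0,0],0.8],[[-27,21,0],[0,0,0],0.8],[[-27,21,0],[0,0,0],0.8],[[-27,21,0],[0,0,0],0.8],[[-27,21,0],[0,0,0],0.8],[[-27,21,0],[0,0,0],0.8],[[-25,19,0],[0,0,0],0.8],[[-17,13,0],[0,0,0],0.8],[[-10,7,0],[0,0,0],0.8],[[0,0,0],[0,0,0],0.8]])

```text
time_s: 18.63
tool_pos: [0.6593, -0.1296, 0.1417]
tool_rot: [-179.8, 0.0, 89.7]
force: [-0.2, 0.8, -1.4]
grip_width: 0.0418
grasp_force: 24.8
```

Emit:
drive_tool(moves=[[[0,0,0],[0,0,0],0.8],[[0,0,10],[0,0,0],0.8],[[0,0,20],[0,0,0],0.8],[[0,0,20],[0,0,0],0.8],[[0,0,20],[0,0,0],0.8],[[0,0,14],[0,0,0],0.8],[[0,0,8],[0,0,0],0.8],[[0,0,4],[0,0,0],0.8],[[0,0,0],[0,0,0],0.8],[[0,0,0],[0,0,0],0.8]])

```text
time_s: 19.47
tool_pos: [0.6599, -0.1252, 0.0494]
tool_rot: [179.9, 0.0, 90.0]
force: [0.2, -0.4, -1.8]
grip_width: 0.0416
grasp_force: 24.8
```

Emit:
drive_tool(moves=[[[0,0,2],[0,0,0],0.8],[[0,0,1.5],[0,0,0],0.8],[[0,0,1],[0,0,0],0.8],[[0,0,0],[0,0,0],0.8],[[0,0,0],[0,0,0],0.8]])

```text
time_s: 19.88
tool_pos: [0.6598, -0.1256, 0.0447]
tool_rot: [179.9, 0.0, 90.0]
force: [-0.4, -0.1, 1.9]
grip_width: 0.0416
grasp_force: 24.9
```

Emit:
drive_tool(moves=[[[0,0,0],[0,0,0],0.5],[[0,0,0],[0,0,0],0.4],[[0,0,0],[0,0,0],0.2],[[0,0,0],[0,0,0],0],[[0,0,0],[0,0,0],0],[[0,0,0],[0,0,0],0],[[0,0,-15],[0,0,0],0],[[0,0,-25],[0,0,0],0],[[0,0,-30],[0,0,0],0],[[0,0,-30],[0,0,0],0],[[0,0,-15],[0,0,0],0],[[0,0,0],[0,0,0],0]])

```text
time_s: 20.88
tool_pos: [0.6622, -0.1252, 0.1654]
tool_rot: [179.5, 0.1, 90.0]
force: [1.1, 0.8, 0.7]
grip_width: 0.0868
grasp_force: 0.0
```

Emit:
drive_tool(moves=[[[12,-7,0],[0,0,0],0],[[22,-12,0],[0,0,0],0],[[32,-18,0],[0,0,0],0],[[32,-18,0],[0,0,0],0],[[32,-18,0],[0,0,0],0],[[32,-18,0],[0,0,0],0],[[32,-18,0],[0,0,0],0],[[32,-18,0],[0,0,0],0],[[32,-18,0],[0,0,0],0],[[32,-18,0],[0,0,0],0],[[22,-13,0],[0,0,0],0],[[13,-8,0],[0,0,0],0]])

```text
time_s: 21.88
tool_pos: [0.471, 0.2032, 0.1578]
tool_rot: [-179.8, 0.0, 90.3]
force: [-0.5, -0.2, 0.1]
grip_width: 0.087
grasp_force: 0.0
```

Emit:
drive_tool(moves=[[[0,0,0],[0,0,0],0],[[0,0,0],[0,0,0],0],[[0,0,0],[0,0,0],0]])

```text
time_s: 22.13
tool_pos: [0.4751, 0.1983, 0.1582]
tool_rot: [-179.9, 0.1, 89.9]
force: [0.6, -0.9, 0.2]
grip_width: 0.0867
grasp_force: 0.0
```

```bash
python3 - <<'E'
from h import *
im,d=env.read_camera("scene"); print(env.get_obs()["tool_pos"])
w,_=env.read_camera("wrist"); c=env.get_calibration("wrist")
q=np.linalg.inv(c["T"])@np.array([.476,.2,.088,1]); cv2.circle(w,(int(round(c["fx"]*q[0]/q[2]+c["cx"])),int(round(c["fy"]*q[1]/q[2]+c["cy"]))),2,(0,0,255),-1)
a=cv2.resize(im[125:325,120:400],(560,400)); b=cv2.resize(w,(240,180)); k=np.zeros((580,560,3),np.uint8); k[:400]=a; k[400:,:240]=b; cv2.imwrite("pics/s3.png",k)
E
```

```text
[0.47547545 0.19793999 0.15832243]
```

View pics/s3.png

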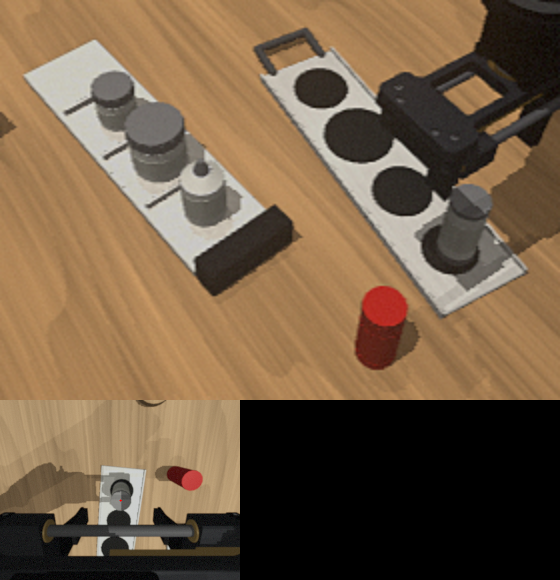

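The three placed containers stand centred, with the small jar at (112,100) in the crop, and the cartridge lies where expected under the gripper. Descending on it.

Emit:
drive_tool(moves=[[[1,0,15],[0,0,0],0],[[0,0,25],[0,0,0],0],[[0,0,25],[0,0,0],0],[[0,0,18],[0,0,0],0],[[0,0,12],[0,0,0],0],[[0,0,7],[0,0,0],0],[[0,0,4],[0,0,0],0],[[0,0,0],[0,0,0],0],[[0,0,0],[0,0,0],0]])

```text
time_s: 22.98
tool_pos: [0.476, 0.2007, 0.0537]
tool_rot: [179.9, -0.0, 90.0]
force: [1.1, -0.3, -0.2]
grip_width: 0.087
grasp_force: 0.0
```

Emit:
drive_tool(moves=[[[0,0,0],[0,0,0],0.4],[[0,0,0],[0,0,0],0.5],[[0,0,0],[0,0,0],0.55],[[0,0,0],[0,0,0],0.6],[[0,0,0],[0,0,0],0.7],[[0,0,0],[0,0,0],0.8],[[0,0,0],[0,0,0],0.85],[[0,0,0],[0,0,0],0.85],[[0,0,0],[0,0,0],0.85],[[0,0,0],[0,0,0],0.85],[[0,0,0],[0,0,0],0.85]])

```text
time_s: 23.9
tool_pos: [0.4755, 0.2005, 0.053]
tool_rot: [180.0, -0.0, 90.0]
force: [0.6, 0.4, 0.1]
grip_width: 0.0346
grasp_force: 25.0
```

Emit:
drive_tool(moves=[[[0,0,-5],[0,0,0],0.85],[[0,0,-15],[0,0,0],0.85],[[0,0,-20],[0,0,0],0.85],[[0,0,-20],[0,0,0],0.85],[[0,0,-20],[0,0,0],0.85],[[0,0,-15],[0,0,0],0.85],[[0,0,-5],[0,0,0],0.85],[[0,0,0],[0,0,0],0.85]])

```text
time_s: 24.57
tool_pos: [0.4758, 0.2007, 0.154]
tool_rot: [179.9, 0.0, 90.0]
force: [0.2, 0.3, -3.5]
grip_width: 0.0346
grasp_force: 25.0
```

Emit:
drive_tool(moves=[[[-10,5,0],[0,0,0],0.85],[[-20,9,0],[0,0,0],0.85],[[-30,14,0],[0,0,0],0.85],[[-30,14,0],[0,0,0],0.85],[[-30,14,0],[0,0,0],0.85],[[-30,14,0],[0,0,0],0.85],[[-30,14,0],[0,0,0],0.85],[[-30,14,0],[0,0,0],0.85],[[-30,14,0],[0,0,0],0.85],[[-30,14,0],[0,0,0],0.85],[[-30,14,0],[0,0,0],0.85],[[-30,14,0],[0,0,0],0.85]])

```text
time_s: 25.57
tool_pos: [0.6285, -0.1323, 0.1505]
tool_rot: [-179.8, -0.0, 90.0]
force: [0.6, 0.5, -2.4]
grip_width: 0.0345
grasp_force: 25.0
```

Emit:
drive_tool(moves=[[[-30,14,0],[0,0,0],0.85],[[-24,12,0],[0,0,0],0.85],[[-14,8,0],[0,0,0],0.85],[[-7,4,0],[0,0,0],0.85],[[0,0,0],[0,0,0],0.85],[[0,0,0],[0,0,0],0.85],[[0,0,0],[0,0,0],0.85]])

```text
time_s: 26.15
tool_pos: [0.6668, -0.2021, 0.1524]
tool_rot: [-179.9, -0.1, 90.1]
force: [-0.3, 0.8, -2.4]
grip_width: 0.0344
grasp_force: 25.0
```

Emit:
drive_tool(moves=[[[0,0,10],[0,0,0],0.85],[[0,0,20],[0,0,0],0.85],[[0,0,20],[0,0,0],0.85],[[0,0,20],[0,0,0],0.85],[[0,0,14],[0,0,0],0.85],[[0,0,8],[0,0,0],0.85],[[0,0,4],[0,0,0],0.85],[[0,0,0],[0,0,0],0.85],[[0,0,0],[0,0,0],0.85]])

```text
time_s: 26.9
tool_pos: [0.668, -0.2043, 0.0579]
tool_rot: [179.9, 0.0, 90.0]
force: [0.2, 0.5, -3.7]
grip_width: 0.0345
grasp_force: 25.0
```

Emit:
drive_tool(moves=[[[0,0,2],[0,0,0],0.85],[[0,0,1.5],[0,0,0],0.85],[[0,0,1],[0,0,0],0.85],[[0,0,0],[0,0,0],0.85],[[0,0,0],[0,0,0],0.85]])

```text
time_s: 27.32
tool_pos: [0.6678, -0.2046, 0.0531]
tool_rot: [179.9, 0.0, 90.0]
force: [-0.5, 0.4, -1.3]
grip_width: 0.0346
grasp_force: 25.0
```

Emit:
drive_tool(moves=[[[0,0,0.5],[0,0,0],0.85],[[0,0,0],[0,0,0],0.55],[[0,0,0],[0,0,0],0.4],[[0,0,0],[0,0,0],0.2],[[0,0,0],[0,0,0],0],[[0,0,0],[0,0,0],0],[[0,0,-15],[0,0,0],0],[[0,0,-25],[0,0,0],0],[[0,0,-30],[0,0,0],0],[[0,0,-30],[0,0,0],0],[[0,0,-15],[0,0,0],0],[[0,0,0],[0,0,0],0]])

```text
time_s: 28.32
tool_pos: [0.67, -0.2046, 0.1729]
tool_rot: [179.5, 0.1, 90.0]
force: [1.0, 0.1, 0.9]
grip_width: 0.0865
grasp_force: 0.0
```

Emit:
drive_tool(moves=[[[-15,-10,0],[0,0,0],0],[[-25,-15,0],[0,0,0],0],[[-25,-15,0],[0,0,0],0],[[-25,-15,0],[0,0,0],0],[[-25,-15,0],[0,0,0],0],[[-25,-15,0],[0,0,0],0],[[-25,-15,0],[0,0,0],0],[[-20,-10,0],[0,0,0],0],[[-10,0,0],[0,0,0],0],[[0,0,0],[0,0,0],0],[[0,0,0],[0,0,0],0]])

```text
time_s: 29.23
tool_pos: [0.5579, -0.3983, 0.1663]
tool_rot: [180.0, -0.1, 90.0]
force: [-0.1, -0.3, -0.6]
grip_width: 0.0869
grasp_force: 0.0
```

```bash
python3 - <<'E'
from h import *
im,d=env.read_camera("scene"); c=env.get_calibration("scene"); im2=im.copy()
for p in ((644,34,86),(652,-45,70),(660,-125,60),(668,-205,88)):
    q=np.linalg.inv(c["T"])@np.array([*np.array(p)/1000,1]); cv2.circle(im2,(int(round(c["fx"]*q[0]/q[2]+c["cx"])),int(round(c["fy"]*q[1]/q[2]+c["cy"]))),1,(0,0,255),-1)
cv2.imwrite("pics/s4.png",cv2.resize(im2[115:315,120:400],None,fx=2.8,fy=2.8,interpolation=cv2.INTER_CUBIC))
E
```

```text
(no output)
```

View pics/s4.png

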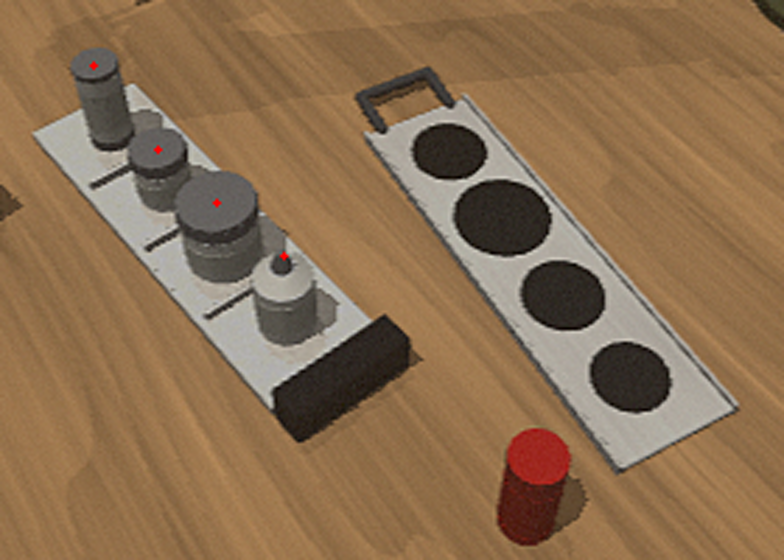

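All four stand upright and centred on the rack, with the lids on the predicted dots. From the black block the order is flux, wide, small, cartridge. The red cylinder is untouched and the gripper is clear.

```bash
python3 -c "
from cell import env
print(env.sign_off())"
```

```text
the job is handed in; nothing more can be done
None
```

I moved all four containers to the warm-up rack in their original order (flux bottle, wide jar, small jar, cartridge from the black end block), each upright, centred and released in the last picture; the job is handed in, but the sign-off returned no verdict.

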